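Start the crank bolt of the clamp base in its thread

ROBOT

A 6-joint arm with a two-finger parallel gripper is mounted at the origin on a cart in front of the work surface, level with it; the furniture and walls round the work are solid. World frame = base frame: x ahead of the robot, y to its left, z up, the work surface at z = 0. Lengths are in m, angles in rad, forces in N, time in s.
With the tool pointing down it reaches from about 0.35 to 0.725 m from the base axis. Payload 4.3 kg.
Tool frame: the origin (TCP) lies midway between the tips of the shut fingers; the grasp point (between the pads) lies 19 mm behind it; z points along the fingers, y is the direction in which the jaws open and shut (so a half turn about z gives the same grasp; the last joint's range is limited). The gripper opens to 85 mm and grips with 20 to 120 N. Pads are 22 mm wide; open, the fingers measure 114 mm over their backs; the gripper's body (76 mm by 85 mm) begins 54 mm behind the grasp point. The pads swing forward as they close: fully open they stand 13 mm farther back than shut.
Start: joints at [-1.448, 0.377, 0.081, 1.274, 0, 1.46], TCP at [0.133, -0.56, 0.231] pointing down, gripper open.
Joint ranges: [-2.72, 2.72], [-0.84, 1.66], [-1.02, 1.22], [-1.77, 2.12], [-1.37, 1.28], [-3.14, 3.14]. Speed limits (rad/s): [2.57, 2.57, 3.14, 3.14, 3.14, 3.14].

INTERFACE

Orientations are given as a rotation vector (axis times angle).
In Python, from workcell import * gives the robot as it stands.
- The arm moves only by the tool jog_arm, never from a script. Its argument "moves" is a list of rows, each a list of 3 entries, a list of its own where there are three numbers: the shift along the tool's x, y, z in cm, then the turn, a rotation vector about the tool's x, y, z in degrees, then the finger opening in cm, from 0 to 8.54. A call has 1 to 10 rows; each row is the pose to reach, as a shift and turn from the pose commanded when the call began, along the tool's axes at that moment; what a row does not reach only later rows make up. A row lasts 1/12 s, in which the tool goes at most 41.7 mm and 7.16 degrees, less where a joint would pass 70% of its speed; a pose out of reach is approached as far as the arm can. A call with a gripper value outside its range is refused whole. The fingers move at their own pace and stop on an object; the grip force is fixed at half the most. Time passes only in rows, so rows that repeat a pose let the fingers close. It gives the time, the measured TCP pose, the force and the opening at its end, in the units of the state.
- read_state(): the state, without advancing time (a new reading comes with each control period).
- get_image(name): name is "scene" or "top"; returns a dict with "frame" (420x560x3 uint8, blue, green, red), "fov_y" (degrees; the focal length in pixels is half the picture's height over the tangent of half this angle, whatever the lens; pixels are square), "cx", "cy" (the principal point, pixels), "rvec" (rotation vector, rad) and "tvec" (3), from world to camera coordinates, as OpenCV has them. Camera axes: x right, y down, z forward; pixel columns grow to the right and rows downward; lengths in m; the calibration is good to about 2 mm. A picture is of the moment at which its call begins. There is no depth.
- finish_job(): hands the job in, once; it reports no verdict.
Trained networks look in a picture, given as the dict that the camera call returned (one of the last four; its "shot" number tells which), for a name from the list of things; names that differ only in an ending like _2 or _b are one class to them, and where a whole thing is asked for, a point or a joint stands for the part that bears it (a point fixed in the world has none). Each returns a list of dicts, best first, with "conf" (0 to 1); they miss things now and then, are a little off and sometimes report something else, mostly with a low value. They report only what shows in the picture. A call takes as long as a camera call.
- silhouettes(thing, picture): "pixels" (420x560 bool, what is visible of it) and "bbox" ([centre column, centre row, width, height] in pixels, round what is visible of it).
The state is a dict: "time": time; "qpos": joint angles; "qd": joint speeds; "effort": joint torques, N m; "tcp_pos": TCP position; "tool_rot": TCP orientation; "force": force on the tool from outside, world axes, zero at the start; "moment": the same for the moment, N m; "grip_width": opening from 0.0 (shut) to 1.0 (fully open).
Only numpy, scipy, OpenCV 4.12 (cv2) and the standard library are available. Lean on these libraries where they do the work, as an engineer would, in place of code of your own. Each camera call takes 0.05 s, during which the arm holds its last target. There are 200 camera calls.

TASK

Start the crank bolt in the threaded boss without crossing the thread: take its upright handle, wind the crank backward (anticlockwise seen from above) only until the bolt drops at the start of the thread, then wind it forward (clockwise) one full turn. Finish still gripping the handle with the bolt standing still, started in the thread; the program ends while holding it. Leave the oil bottle, the parts cup, the loose bolt and the nut where they are.

Things in the scene. Friction and masses are not known exactly. Their poses are not given: they have to be found in the camera images.
- bolt_axis (a point): centre of the top rim of the round steel threaded boss (51 mm across, rim 52 mm above the bench) on a dark steel plate of 120 x 100 x 12 mm screwed to the bench. The crank bolt's vertical axis passes here. Orientation is the plate's: z up, x along its 120 mm side. The thread starts at the rim, at an angle that differs each time and is not told: turn the bolt to find it.
- handle_center (a point): centre (half-way up) of the crank's upright black handle: a sleeve 20 mm across, 36 mm high, its axis 45 mm from the bolt's axis, about 118 mm above the bench at the start. It revolves freely on its pin, so a gripper can pinch it from above and carry it round in a circle without turning itself. The crank arm's top is 12 mm below its lower end; the pin's cap ends 17 mm above its top.
- handle_float (a joint): height of that sleeve on its pin (m), 0 at rest: it rides on a soft spring (80 N/m), from -0.006 (down, near the crank arm) to +0.013 (up, against the cap), so the bolt can fall by itself while the handle is held at one height. Follow the bolt down when winding it in. The bolt turns with under 2 N at the handle.
- handle: the same black handle sleeve; here its origin is the centre of its lower end, z up
- bolt_turn (a joint): angle of the crank bolt (rad), growing as it is wound forward (clockwise from above), counted over several turns; at 0 the crank points along the plate's x, at v along the plate's x turned clockwise by v. It starts between 0.9 and 2.2; turning backward the drop comes somewhere between 0.6 and -0.8.
- bolt_depth (a joint): how far the bolt has sunk below standing on the top of the first crest (m); grows downward. Right-hand thread, 8 mm pitch. 0 to 4 mm at the start; wound backward the bolt climbs to about 0, then falls about 8 mm by its own weight; each forward turn then draws it in 8 mm more, so one turn after the drop it reads about 0.016. Its stop is at 0.024.
- oil_bottle: bystander: small white oil bottle with a red nozzle, 35 mm across, 107 mm high, standing behind the crank bolt; origin at its underside
- parts_cup: bystander: small clear open cup, 62 mm across and 32 mm high, near the front edge; origin at its underside
- bolt_1: bystander: loose steel bolt standing on its 19 mm head, 42 mm high; origin at its underside
- nut_1: bystander: steel hexagon nut 30 x 35 x 16 mm; origin at its underside

How it is judged:
By the outcome, as a careful person would: the job done as asked, in the order asked, and still so for the second after the job is handed in, while the arm keeps its last pose, push and grip.
It also fails if it takes over 51 s, if anything falls off the work surface, if the arm or the gripper's body presses on something with over 40 N, if the wrist force passes 120 N, or if a joint passes its speed limit or range.

## Working session

There is one attempt and no reset: what is moved stays moved. The work goes in short steps, Python scripts to look and compute and a tool call to move; the robot and the scene stay as the last step left them, time stands still between calls to the robot, and variables do not carry over. Pictures are saved under pics/ and viewed, about 8 in all and at most 12, crops included, and the job is handed in when it is done.

Besides the shell and the picture viewer there is one more tool, called after ">>>" as name(argument=value, ...) on one line, values as JSON. jog_arm: Moves the arm, as the interface text tells. Its arguments: {"type":"object","properties":{"moves":{"type":"array"}},"required":["moves"]}

```bash
mkdir -p pics; cat > h.py <<'E'
from workcell import *
import numpy as np, cv2
def cam(p):
    f=p["frame"].shape[0]/2/np.tan(np.radians(p["fov_y"])/2)
    K=np.array([[f,0,p["cx"]],[0,f,p["cy"]],[0,0,1.]])
    R=cv2.Rodrigues(np.array(p["rvec"],float))[0]; return K,R,np.array(p["tvec"],float)
def proj(p,X):
    K,R,t=cam(p); c=K@(R@np.array(X,float)+t); return c[:2]/c[2]
def ray(p,u):
    K,R,t=cam(p); d=R.T@np.linalg.solve(K,[u[0],u[1],1]); return -R.T@t,d/np.linalg.norm(d)
def atz(p,u,z):
    o,d=ray(p,u); return o+d*(z-o[2])/d[2]
def tri(rs):
    A=0;b=0
    for o,d in rs:
        P=np.eye(3)-np.outer(d,d); A=A+P; b=b+P@o
    return np.linalg.solve(A,b)
def best(th,p):
    s=silhouettes(th,p); return s[0] if s else None
E
python3 - <<'E'
from h import *
P={n:get_image(n) for n in("scene","top")}
for n,p in P.items():
    cv2.imwrite(f"pics/a_{n}.png",p["frame"]); K,R,t=cam(p); print(n,K[0,0],-R.T@t,R[2])
    for th in("handle","bolt_axis","bolt_turn","oil_bottle","parts_cup","bolt_1","nut_1"):
        s=silhouettes(th,p); print(th,[(round(x["conf"],2),np.round(x["bbox"],1).tolist()) for x in s[:2]])
a={n:best("handle",p) for n,p in P.items()}
if all(a.values()):
    r=[ray(P[n],a[n]["bbox"][:2]) for n in P]; print("handle",tri(r))
s=read_state();print(s)
E
```

```text
scene 539.4517935635945 [-0.1403907  -0.90421352  0.52574991] [ 0.69838384  0.5541779  -0.45293141]
handle [(0.73, [265.3, 214.3, 10.6, 21.7]), (0.32, [260.5, 213.9, 20.4, 46.1])]
bolt_axis [(0.82, [261.4, 233.0, 75.1, 89.8])]
bolt_turn [(0.9, [259.6, 215.5, 22.2, 50.0])]
oil_bottle [(0.75, [292.4, 193.7, 19.5, 49.6])]
parts_cup [(0.67, [165.1, 282.8, 36.7, 33.8]), (0.4, [260.0, 214.1, 21.4, 47.0])]
bolt_1 [(0.65, [325.2, 323.0, 14.5, 26.3])]
nut_1 [(0.65, [345.4, 302.9, 21.2, 22.1]), (0.39, [291.4, 193.0, 17.4, 50.6])]
top 394.503553438993 [ 0.33490376 -0.42145098  0.93900281] [ 0.21480347  0.031081   -0.97616261]
handle []
bolt_axis [(0.84, [255.9, 221.7, 50.5, 58.6]), (0.28, [342.8, 243.8, 11.7, 9.4])]
bolt_turn [(0.74, [259.9, 223.4, 24.2, 27.4])]
oil_bottle [(0.71, [242.1, 145.8, 16.8, 22.6])]
parts_cup [(0.62, [224.8, 297.9, 29.5, 24.9])]
bolt_1 [(0.55, [341.8, 276.5, 10.1, 15.7])]
nut_1 [(0.56, [341.7, 243.9, 9.0, 12.6])]
{'time': 0.9, 'qpos': array([-1.44826350e+00,  3.77279323e-01,  8.10483858e-02,  1.27439894e+00,
       -1.00120595e-05,  1.46050125e+00]), 'qd': array([-2.68077277e-04,  8.19391279e-04,  6.59766597e-05,  4.43294467e-04,
       -5.10683452e-04,  4.55663715e-04]), 'effort': array([-7.11226530e-04, -4.63509607e+01,  2.70159602e+01, -3.93813127e-05,
       -1.50070009e-04,  6.60726258e-06]), 'tcp_pos': array([ 0.13268285, -0.55954455,  0.23135997]), 'tool_rot': array([ 3.12016355e+00,  3.64880372e-01, -1.41260651e-05]), 'force': array([-0.15801621,  1.52574491, -0.60272766]), 'moment': array([-0.02998608,  0.02947112, -0.02033386]), 'grip_width': 1.0024701441367763}
```

```bash
ls -la . pics
```

```text
.:
total 16
drwxr-xr-x  3 agent agent 4096 Dec  4 20:07 .
drwxr-xr-x 23 root  root  4096 Dec  4 20:07 ..
-rw-r--r--  1 agent agent  702 Dec  4 20:07 h.py
drwxr-xr-x  2 agent agent 4096 Dec  4 20:07 pics

pics:
total 700
drwxr-xr-x 2 agent agent   4096 Dec  4 20:07 .
drwxr-xr-x 3 agent agent   4096 Dec  4 20:07 ..
-rw-r--r-- 1 agent agent 312707 Dec  4 20:07 a_scene.png
-rw-r--r-- 1 agent agent 391684 Dec  4 20:07 a_top.png
```

```bash
python3 - <<'E'
import cv2,numpy as np
s=cv2.imread("pics/a_scene.png")[170:290,205:325];t=cv2.imread("pics/a_top.png")[180:260,215:295]
cv2.imwrite("pics/b.png",np.hstack([cv2.resize(s,(400,400),interpolation=2),cv2.resize(t,(400,400),interpolation=2)]))
E
```

```text
(no output)
```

View pics/b.png

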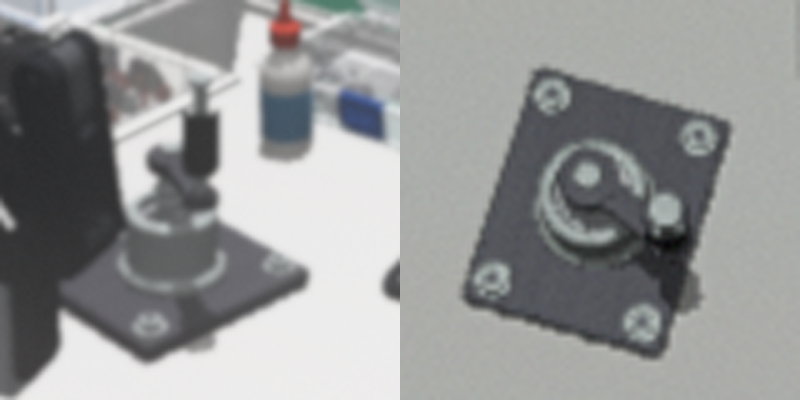

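View pics/a_scene.png

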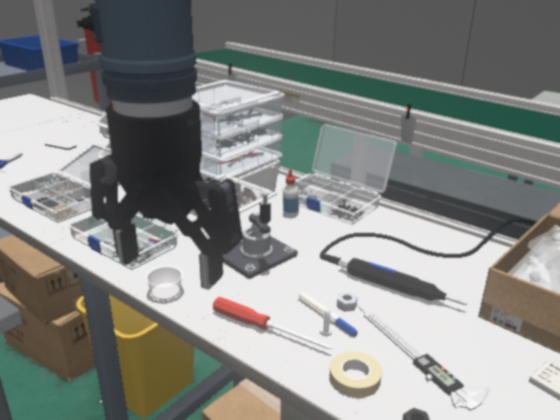

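```bash
python3 - <<'E'
from h import *
p=get_image("top");q=get_image("scene")
f=lambda x,y:((x-400)/5+215,y/5+180)
g=lambda x,y:(x/3.333+205,y/3.333+170)
c=[atz(p,f(*u),.012) for u in[(540,70),(730,122),(660,357),(465,300)]]
c=np.array(c);print(np.round(c,4));print("center",c.mean(0),[np.linalg.norm(c[i]-c[i-1]) for i in range(4)])
d=(c[2]+c[3]-c[0]-c[1])[:2];print("yaw of long",np.degrees(np.arctan2(d[1],d[0])))
print("rim",atz(p,f(595,200),.052))
print("cap by z",atz(p,f(666,210),.153))
print("cap tri",tri([ray(p,f(666,210)),ray(q,g(202,84))]))
print("hand z118 scene",atz(q,g(201,143),.118), "netbbox",atz(q,(265.3,214.3),.118))
for n,th in(("top","handle"),("top","bolt_turn"),("scene","handle")):
  s=best(th,p if n=="top" else q); print(n,th,s and s["bbox"])
for th,P in(("oil_bottle",p),("bolt_1",p),("nut_1",p),("parts_cup",p)):
  s=best(th,P); print(th,atz(P,s["bbox"][:2],.02))
E
```

```text
[[ 0.5731 -0.3077  0.012 ]
 [ 0.5602 -0.4028  0.012 ]
 [ 0.4428 -0.3857  0.012 ]
 [ 0.4567 -0.2902  0.012 ]]
center [ 0.50821393 -0.34659075  0.012     ] [np.float64(0.11774248948143258), np.float64(0.0959547850529144), np.float64(0.11868282410665454), np.float64(0.09645646143891268)]
yaw of long 171.59518946015598
rim [ 0.5054061  -0.34728755  0.052     ]
cap by z [ 0.48591889 -0.38490413  0.153     ]
cap tri [ 0.48729633 -0.38423503  0.1444961 ]
hand z118 scene [ 0.47674685 -0.3920066   0.118     ] netbbox [ 0.47281455 -0.39526893  0.118     ]
top handle None
top bolt_turn [260.6, 222.9, 23.4, 23.4]
scene handle [266.2, 211.9, 11.3, 23.8]
oil_bottle [ 0.69311135 -0.28999272  0.02      ]Traceback (most recent call last):
  File "<stdin>", line 15, in <module>
TypeError: 'NoneType' object is not subscriptable
```

>>> jog_arm(moves=[[[3.5,-0.9,0.3],[0,0,0],5],[[7,-1.8,0.6],[0,0,0],5],[[10.5,-2.7,0.9],[0,0,0],5],[[14,-3.6,1.2],[0,0,0],5],[[17.5,-4.5,1.5],[0,0,0],5],[[21,-5.4,1.8],[0,0,0],5],[[24.5,-6.3,2.1],[0,0,0],5],[[28,-7.2,2.4],[0,0,0],5],[[31.5,-8.1,2.7],[0,0,0],5],[[34.5,-8.9,3.0],[0,0,0],5]])

```text
time: 2.08
tcp_pos: [0.4498, -0.3919, 0.2013]
tool_rot: [3.12, 0.366, 0.001]
force: [0.4, 0.3, 0.2]
grip_width: 0.584
```

>>> jog_arm(moves=[[[0,0,0],[0,0,0],5],[[0,0,0],[0,0,0],5],[[0,0,0],[0,0,0],5]])

```text
time: 2.33
tcp_pos: [0.4475, -0.3935, 0.2013]
tool_rot: [3.12, 0.365, -0.001]
force: [0.5, -0.8, 0.1]
grip_width: 0.584
```

```bash
python3 - <<'E'
from h import *
p=get_image("scene");q=get_image("top")
s=read_state();print({k:np.round(s[k],4) for k in("time","tcp_pos","tool_rot","force","grip_width")})
for n,P in(("s",p),("t",q)):
  for th in("handle","bolt_turn","bolt_axis"):
    b=best(th,P); print(n,th,b and (round(b["conf"],2),np.round(b["bbox"],1)))
for z in(.1,.118,.136): print(z,proj(p,[.487,-.385,z]))
print("tcp",proj(p,s["tcp_pos"]),proj(p,[.507,-.347,.052]))
cv2.imwrite("pics/c.png",np.hstack([cv2.resize(x,(400,400),interpolation=2) for x in(p["frame"][150:270,205:325],q["frame"][180:260,215:295])]))
E
```

```text
{'time': np.float64(2.4333), 'tcp_pos': array([ 0.4468, -0.3941,  0.2015]), 'tool_rot': array([ 3.1203e+00,  3.6230e-01, -5.0000e-04]), 'force': array([-0.0127,  0.2241,  0.0463]), 'grip_width': np.float64(0.5874)}
s handle (0.77, array([264.6, 213.7,   7.9,  19.5]))
s bolt_turn (0.93, array([258.8, 214.9,  23.8,  47.4]))
s bolt_axis (0.82, array([257.6, 233.6,  81.9,  90.2]))
t handle None
t bolt_turn None
t bolt_axis (0.51, array([255.8, 244.4,  25.6,  12.3]))
0.1 [265.96165698 219.03792384]
0.118 [266.00425557 209.587216  ]
0.136 [266.04762386 199.96574759]
tcp [254.21420297 172.13906598] [256.76222956 232.36795526]
```

View pics/c.png

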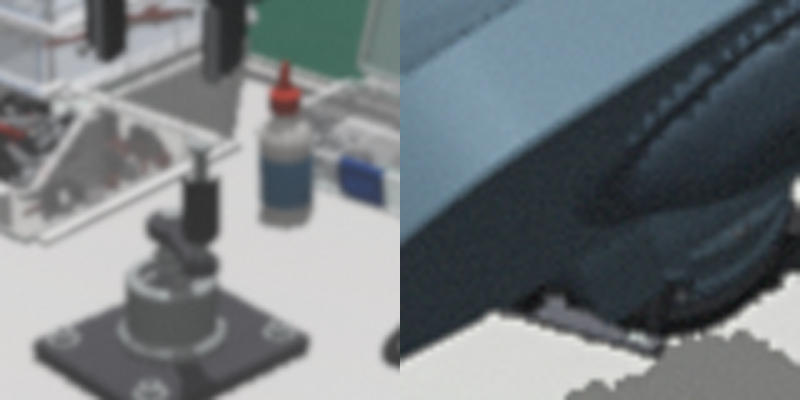

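>>> jog_arm(moves=[[[2.1,0,0],[0,0,0],5],[[4.1,0,0],[0,0,0],5],[[4.1,0,0],[0,0,0],5],[[4.1,0,2],[0,0,0],5],[[4.1,0,4],[0,0,0],5],[[4.1,0,6],[0,0,0],5],[[4.1,0,8],[0,0,0],5],[[4.1,0,8],[0,0,0],5],[[4.1,0,8],[0,0,0],5]])

```text
time: 3.48
tcp_pos: [0.4864, -0.3832, 0.1204]
tool_rot: [-3.118, -0.364, 0.003]
force: [-0.5, -0.7, 0.2]
grip_width: 0.587
```

```bash
cat > look.py <<'E'
import sys
from h import *
n=sys.argv[1]
p=get_image("scene");q=get_image("top")
s=read_state();print({k:np.round(s[k],4) for k in("time","tcp_pos","tool_rot","force","moment","grip_width")})
for th in("handle","bolt_turn"):
    b=best(th,p); print(th,b and (round(b["conf"],2),np.round(b["bbox"],1)))
print("tcp",proj(p,s["tcp_pos"]))
cv2.imwrite(f"pics/{n}_s.png",p["frame"])
cv2.imwrite(f"pics/{n}.png",np.hstack([cv2.resize(x,(400,400),interpolation=2) for x in(p["frame"][160:280,205:325],q["frame"][160:280,205:325])]))
E
python3 look.py d
```

```text
{'time': np.float64(3.5833), 'tcp_pos': array([ 0.488 , -0.3846,  0.1227]), 'tool_rot': array([3.1189e+00, 3.6420e-01, 1.6000e-03]), 'force': array([0.3303, 0.2614, 0.1019]), 'moment': array([-0.0552,  0.037 ,  0.0236]), 'grip_width': np.float64(0.5853)}
handle (0.57, array([266.1, 212.1,   8.9,  21.3]))
bolt_turn (0.57, array([258.9, 214.1,  22. ,  47.4]))
tcp [266.21358561 206.81517571]
```

View pics/d.png

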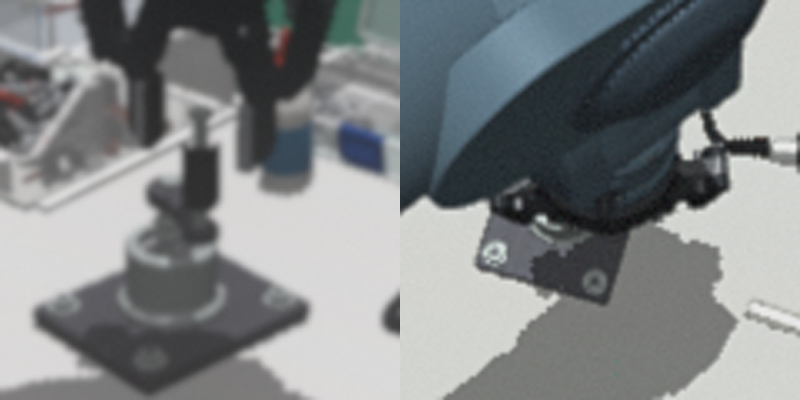

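>>> jog_arm(moves=[[[0,0,1.3],[0,0,0],5],[[0,0,2.5],[0,0,0],5],[[0,0,2.5],[0,0,0],5],[[0,0,2.5],[0,0,0],3],[[0,0,2.5],[0,0,0],1.5],[[0,0,2.5],[0,0,0],1.5],[[0,0,2.5],[0,0,0],1.5],[[0,0,2.5],[0,0,0],1.5]])

```text
time: 4.35
tcp_pos: [0.4884, -0.3841, 0.0971]
tool_rot: [3.119, 0.365, 0.002]
force: [0.0, 0.5, -0.2]
grip_width: 0.204
```

```bash
python3 look.py e; python3 - <<'E'
from h import *
# circle waypoints in tool axes (cm), from handle angle th0
s=read_state();R=cv2.Rodrigues(s["tool_rot"])[0];c=np.array([.507,-.347]);h=s["tcp_pos"][:2];d=h-c
print(np.hypot(*d),np.degrees(np.arctan2(d[1],d[0])),R[:2,:2])
E
```

```text
{'time': np.float64(4.45), 'tcp_pos': array([ 0.4884, -0.3841,  0.0969]), 'tool_rot': array([3.1195e+00, 3.6500e-01, 2.0000e-03]), 'force': array([1.9956, 0.2536, 0.3762]), 'moment': array([ 0.1464, -0.3803, -0.0057]), 'grip_width': np.float64(0.2055)}
handle (0.43, array([263.6, 213.1,   5.7,  22.2]))
bolt_turn (0.85, array([259.5, 214.4,  20.4,  46.1]))
tcp [266.05383843 220.2231137 ]
0.04152536684815449 -116.90323034269866 [[ 0.97298748  0.23085564]
 [ 0.23085621 -0.97298776]]
```

View pics/e.png

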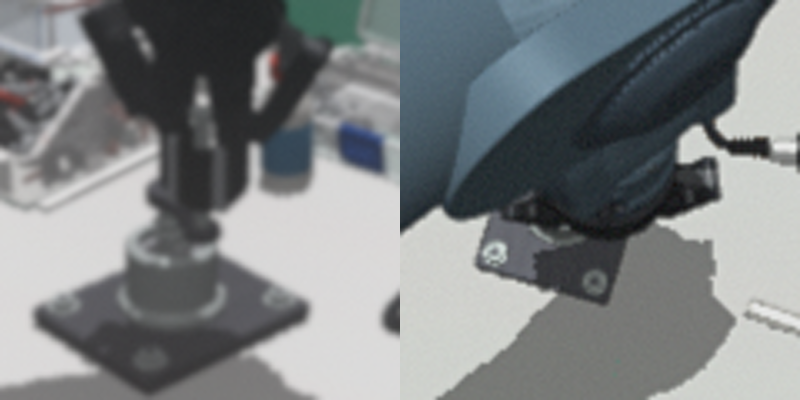

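```bash
cat > arc.py <<'E'
import sys
from h import *
# arc.py cx cy a1 n dz(cm tool total): arc about centre from present tcp to angle a1, n rows
cx,cy,a1,n,dz=map(float,sys.argv[1:6]);n=int(n)
s=read_state();h=s["tcp_pos"][:2];R=cv2.Rodrigues(s["tool_rot"])[0];c=np.array([cx,cy]);d=h-c
a0=np.degrees(np.arctan2(d[1],d[0]));
if len(sys.argv)>6 : 
    while a0<a1:a0+=360
u=lambda a:np.array([np.cos(np.radians(a)),np.sin(np.radians(a))])
print("t",s["time"],"a0",a0,"r",np.hypot(*d),"F",s["force"].round(2),"z",s["tcp_pos"][2])
print([[[*(np.round(100*(R[:2,:2].T@(c+.045*u(a)-h)),2)).tolist(),round(dz*(i+1)/n,2)],[0,0,0],1.5] for i,a in enumerate(np.linspace(a0,a1,n+1)[1:])])
E
python3 arc.py .508 -.3455 -57 6 -.13
```

```text
t 4.55 a0 -117.1850336611149 r 0.04331603378592504 F [ 1.88  0.03 -0.17] z 0.09663896000898012
[[[0.53, 0.59, -0.02], [0, 0, 0], 1.5], [[1.24, 0.92, -0.04], [0, 0, 0], 1.5], [[2.0, 1.13, -0.07], [0, 0, 0], 1.5], [[2.78, 1.21, -0.09], [0, 0, 0], 1.5], [[3.57, 1.14, -0.11], [0, 0, 0], 1.5], [[4.33, 0.95, -0.13], [0, 0, 0], 1.5]]
```

>>> jog_arm(moves=[[[0.53,0.55,-0.02],[0,0,0],1.5],[[1.24,0.92,-0.04],[0,0,0],1.5],[[2.0,1.13,-0.07],[0,0,0],1.5],[[2.78,1.21,-0.09],[0,0,0],1.5],[[3.57,1.14,-0.11],[0,0,0],1.5],[[4.33,0.95,-0.13],[0,0,0],1.5],[[4.33,0.95,-0.13],[0,0,0],1.5],[[4.33,0.95,-0.13],[0,0,0],1.5]])

```text
time: 5.22
tcp_pos: [0.5336, -0.3829, 0.0979]
tool_rot: [3.119, 0.367, 0.003]
force: [0.4, 0.8, 0.9]
grip_width: 0.202
```

```bash
python3 look.py f; python3 arc.py .508 -.3455 -40 2 -.04
```

```text
{'time': np.float64(5.3167), 'tcp_pos': array([ 0.533 , -0.3833,  0.0981]), 'tool_rot': array([3.1193e+00, 3.6550e-01, 2.9000e-03]), 'force': array([1.2709, 0.9013, 0.2005]), 'moment': array([ 0.1389, -0.2332, -0.0029]), 'grip_width': np.float64(0.2062)}
handle (0.43, array([279.6, 204.1,   5.4,  21.6]))
bolt_turn (0.88, array([267.8, 208.9,  35.8,  53.8]))
tcp [281.86436568 210.49628298]
t 5.4167 a0 -57.111031001269154 r 0.045268754292865074 F [ 1.28  0.23 -0.11] z 0.09808961451840231
[[[0.61, -0.3, -0.02], [0, 0, 0], 1.5], [[1.17, -0.66, -0.04], [0, 0, 0], 1.5]]
```

View pics/f.png

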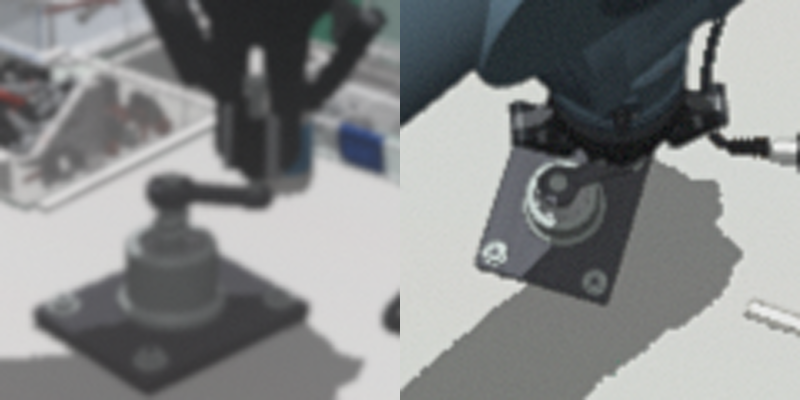

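>>> jog_arm(moves=[[[0.61,-0.3,-0.02],[0,0,0],1.5],[[1.17,-0.66,-0.04],[0,0,0],1.5],[[1.17,-0.66,-0.04],[0,0,0],1.5]])

```text
time: 5.67
tcp_pos: [0.5437, -0.3741, 0.0987]
tool_rot: [3.118, 0.366, 0.004]
force: [2.6, -1.9, 0.2]
grip_width: 0.207
```

```bash
cat > hub.py <<'E'
from h import *
def hub(im,ref=cv2.imread("pics/f_s.png")):
    k=4;z=lambda a:cv2.resize(a,None,fx=k,fy=k,interpolation=cv2.INTER_CUBIC)
    T=z(ref)[200*k:222*k,246*k:257*k];W=z(im)[192*k:236*k,243*k:260*k]
    _,v,_,l=cv2.minMaxLoc(cv2.matchTemplate(W,T,cv2.TM_CCOEFF_NORMED));return l[0]/k-3,l[1]/k-8,round(v,3)
p=get_image("scene");b=best("bolt_turn",p)
print("hub shift px (dx,dy,score)",hub(p["frame"]),"net",b and np.round(b["bbox"],1),"top",b and round(b["bbox"][1]-b["bbox"][3]/2,1))
cv2.imwrite("pics/last.png",p["frame"])
E
python3 hub.py; python3 arc.py .508 -.3455 -31 1 -.02
```

```text
hub shift px (dx,dy,score) (0.0, 0.0, 0.998) net [266.5 206.8  39.   54.9] top 179.4
t 5.7667 a0 -38.91247339802444 r 0.04571091650719173 F [ 3.59 -2.23  0.54] z 0.09865159110556113
[[[0.42, -0.47, -0.02], [0, 0, 0], 1.5]]
```

>>> jog_arm(moves=[[[0.5,-0.45,-0.02],[0,0,0],1.5],[[0.5,-0.45,-0.02],[0,0,0],1.5]])

```text
time: 5.93
tcp_pos: [0.5476, -0.3688, 0.099]
tool_rot: [3.118, 0.366, 0.005]
force: [4.3, -1.8, 0.3]
grip_width: 0.203
```

```bash
python3 hub.py; python3 arc.py .509 -.346 -23 1 -.02
```

```text
hub shift px (dx,dy,score) (0.0, -0.25, 0.997) net [265.6 206.4  37.3  55.5] top 178.7
t 6.0333 a0 -30.693555524632117 r 0.044780195820373674 F [ 4.92 -2.08 -0.3 ] z 0.09894281325904977
[[[0.41, -0.45, -0.02], [0, 0, 0], 1.5]]
```

>>> jog_arm(moves=[[[0.5,-0.45,-0.02],[0,0,0],1.5],[[0.5,-0.45,-0.02],[0,0,0],1.5]])

```text
time: 6.2
tcp_pos: [0.5509, -0.3626, 0.0989]
tool_rot: [3.12, 0.366, 0.003]
force: [4.7, -1.0, -0.3]
grip_width: 0.206
```

```bash
python3 hub.py; python3 arc.py .5105 -.346 -14 1 -.02
```

```text
hub shift px (dx,dy,score) (0.0, -0.25, 0.996) net [265.7 206.   35.4  55.2] top 178.4
t 6.3 a0 -22.486138387451973 r 0.04365831699805726 F [ 4.92 -1.67  0.72] z 0.09881409809604477
[[[0.46, -0.49, -0.02], [0, 0, 0], 1.5]]
```

>>> jog_arm(moves=[[[0.46,-0.5,-0.02],[0,0,0],1.5],[[0.46,-0.5,-0.02],[0,0,0],1.5]])

```text
time: 6.47
tcp_pos: [0.5533, -0.3561, 0.0986]
tool_rot: [-3.119, -0.366, -0.001]
force: [3.9, -0.3, -0.6]
grip_width: 0.207
```

```bash
python3 hub.py; python3 arc.py .5105 -.346 -5 1 -.02
```

```text
hub shift px (dx,dy,score) (0.0, -0.25, 0.995) net [266.4 205.6  38.3  56. ] top 177.6
t 6.5667 a0 -13.372215697155914 r 0.04395176312210643 F [ 4.49  0.06 -0.18] z 0.09853845692336541
[[[0.35, -0.56, -0.02], [0, 0, 0], 1.5]]
```

>>> jog_arm(moves=[[[0.35,-0.56,-0.02],[0,0,0],1.5],[[0.35,-0.56,-0.02],[0,0,0],1.5]])

```text
time: 6.73
tcp_pos: [0.5546, -0.3495, 0.0985]
tool_rot: [-3.119, -0.366, 0.001]
force: [1.9, 0.6, -1.0]
grip_width: 0.202
```

```bash
python3 hub.py; python3 arc.py .5105 -.346 4 1 -.02
```

```text
hub shift px (dx,dy,score) (0.0, -0.25, 0.994) net [262.4 203.8  29.   60.4] top 173.6
t 6.8333 a0 -4.7139719243038085 r 0.04426716979532589 F [2.3  2.46 0.42] z 0.09849636443322139
[[[0.23, -0.64, -0.02], [0, 0, 0], 1.5]]
```

>>> jog_arm(moves=[[[0.2,-0.64,-0.02],[0,0,0],1.5],[[0.2,-0.64,-0.02],[0,0,0],1.5]])

```text
time: 7.0
tcp_pos: [0.5549, -0.3428, 0.0987]
tool_rot: [-3.119, -0.365, 0.002]
force: [1.4, -0.3, -0.2]
grip_width: 0.206
```

```bash
python3 hub.py; python3 arc.py .5105 -.346 13 1 -.02
```

```text
hub shift px (dx,dy,score) (-0.5, 2.5, 0.918) net [260.2 206.3  30.   62.5] top 175.1
t 7.1 a0 3.762516373240742 r 0.04451263218413639 F [ 0.73  1.93 -1.58] z 0.09863526742476096
[[[0.11, -0.71, -0.02], [0, 0, 0], 1.5]]
```

```bash
python3 hub.py; python3 look.py g
```

```text
hub shift px (dx,dy,score) (-0.5, 2.5, 0.918) net [261.4 206.8  29.9  64.2] top 174.7
{'time': np.float64(7.3), 'tcp_pos': array([ 0.555 , -0.3437,  0.0987]), 'tool_rot': array([-3.1194e+00, -3.6480e-01,  1.4000e-03]), 'force': array([ 0.4717,  0.2795, -1.5706]), 'moment': array([ 0.1606, -0.1562,  0.0176]), 'grip_width': np.float64(0.2032)}
handle (0.54, array([269.2, 191.9,   5.8,  23. ]))
bolt_turn (0.7, array([261.1, 205.3,  31.3,  62.4]))
tcp [272.31754561 199.82583168]
```

View pics/g.png

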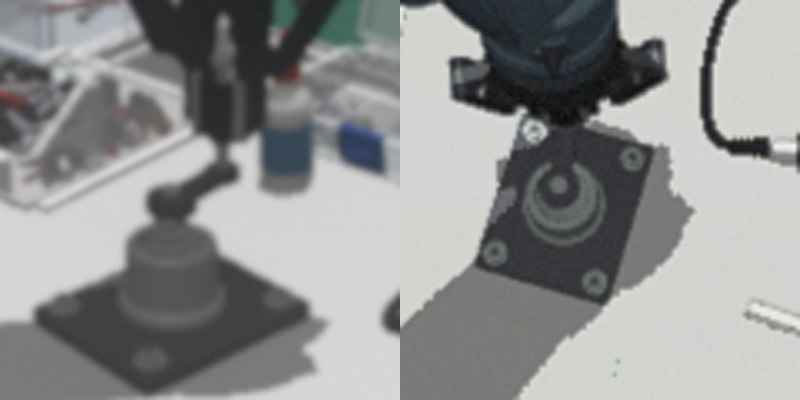

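>>> jog_arm(moves=[[[0,0,0.25],[0,0,0],1.5],[[0,0,0.5],[0,0,0],1.5],[[0,0,0.7],[0,0,0],1.5],[[0,0,0.7],[0,0,0],1.5]])

```text
time: 7.73
tcp_pos: [0.5551, -0.3441, 0.0913]
tool_rot: [-3.12, -0.364, 0.001]
force: [-0.3, 0.8, 0.1]
grip_width: 0.211
```

```bash
python3 hub.py; python3 arc.py .5098 -.3462 -90 9 .2
```

```text
hub shift px (dx,dy,score) (-0.5, 2.5, 0.917) net [262.2 206.1  24.7  57.1] top 177.5
t 7.8333 a0 2.5672814315430577 r 0.04536667281362262 F [-1.84  0.92 -0.41] z 0.09181414031416646
[[[-0.26, 0.77, 0.02], [0, 0, 0], 1.5], [[-0.61, 1.49, 0.04], [0, 0, 0], 1.5], [[-1.09, 2.14, 0.07], [0, 0, 0], 1.5], [[-1.68, 2.69, 0.09], [0, 0, 0], 1.5], [[-2.36, 3.13, 0.11], [0, 0, 0], 1.5], [[-3.1, 3.44, 0.13], [0, 0, 0], 1.5], [[-3.89, 3.62, 0.16], [0, 0, 0], 1.5], [[-4.7, 3.65, 0.18], [0, 0, 0], 1.5], [[-5.49, 3.53, 0.2], [0, 0, 0], 1.5]]
```

>>> jog_arm(moves=[[[-0.26,0.77,0.02],[0,0,0],1.5],[[-0.61,1.49,0.04],[0,0,0],1.5],[[-1.09,2.14,0.07],[0,0,0],1.5],[[-1.68,2.69,0.09],[0,0,0],1.5],[[-2.36,3.13,0.11],[0,0,0],1.5],[[-3.1,3.44,0.13],[0,0,0],1.5],[[-3.89,3.62,0.16],[0,0,0],1.5],[[-4.7,3.65,0.18],[0,0,0],1.5],[[-5.49,3.53,0.2],[0,0,0],1.5]])

```text
time: 8.58
tcp_pos: [0.5098, -0.3901, 0.0895]
tool_rot: [-3.117, -0.365, -0.003]
force: [1.7, 7.7, 0.7]
grip_width: 0.205
```

```bash
python3 hub.py; python3 arc.py .5095 -.346 -180 9 .2 x
```

```text
hub shift px (dx,dy,score) (0.0, 5.0, 0.93) net [264.8 214.4  32.   47.1] top 190.8
t 8.6833 a0 -91.24709817968905 r 0.04399683723456012 F [-0.99  6.13 -1.19] z 0.08953387748840737
[[[-0.75, -0.16, 0.02], [0, 0, 0], 1.5], [[-1.43, -0.54, 0.04], [0, 0, 0], 1.5], [[-2.03, -1.03, 0.07], [0, 0, 0], 1.5], [[-2.54, -1.61, 0.09], [0, 0, 0], 1.5], [[-2.93, -2.28, 0.11], [0, 0, 0], 1.5], [[-3.21, -3.0, 0.13], [0, 0, 0], 1.5], [[-3.37, -3.75, 0.16], [0, 0, 0], 1.5], [[-3.39, -4.53, 0.18], [0, 0, 0], 1.5], [[-3.27, -5.29, 0.2], [0, 0, 0], 1.5]]
```

>>> jog_arm(moves=[[[-0.71,-0.34,0.02],[0,0,0],1.5],[[-1.39,-0.72,0.04],[0,0,0],1.5],[[-1.99,-1.21,0.07],[0,0,0],1.5],[[-2.5,-1.79,0.09],[0,0,0],1.5],[[-2.89,-2.46,0.11],[0,0,0],1.5],[[-3.17,-3.18,0.13],[0,0,0],1.5],[[-3.33,-3.93,0.16],[0,0,0],1.5],[[-3.35,-4.71,0.18],[0,0,0],1.5],[[-3.23,-5.47,0.2],[0,0,0],1.5]])

```text
time: 9.43
tcp_pos: [0.4651, -0.3454, 0.0881]
tool_rot: [3.119, 0.363, -0.003]
force: [-0.8, -1.2, 0.4]
grip_width: 0.206
```

```bash
python3 hub.py; python3 arc.py .5098 -.3452 -270 9 .2 x
```

```text
hub shift px (dx,dy,score) (3.0, 7.5, 0.386) net [249.2 217.7  30.3  43. ] top 196.2
t 9.5333 a0 177.59601635010915 r 0.044690832923892886 F [-0.95  1.8  -0.05] z 0.08767255921893125
[[[2.44, -2.88, 0.02], [0, 0, 0], 1.5], [[6.22, -2.85, 0.04], [0, 0, 0], 1.5], [[8.65, 0.05, 0.07], [0, 0, 0], 1.5], [[8.0, 3.78, 0.09], [0, 0, 0], 1.5], [[4.73, 5.7, 0.11], [0, 0, 0], 1.5], [[1.16, 4.44, 0.13], [0, 0, 0], 1.5], [[-0.19, 0.91, 0.16], [0, 0, 0], 1.5], [[1.63, -2.41, 0.18], [0, 0, 0], 1.5], [[5.34, -3.16, 0.2], [0, 0, 0], 1.5]]
```

Forces small; now at 177.6° (half a turn in). Angle wrapping: target 90°.

```bash
python3 arc.py .5098 -.3452 90 9 .2 x
```

```text
t 9.5333 a0 177.59601635010915 r 0.044690832923892886 F [-0.95  1.8  -0.05] z 0.08767255921893125
[[[0.24, -0.72, 0.02], [0, 0, 0], 1.5], [[0.63, -1.38, 0.04], [0, 0, 0], 1.5], [[1.12, -1.97, 0.07], [0, 0, 0], 1.5], [[1.7, -2.46, 0.09], [0, 0, 0], 1.5], [[2.36, -2.84, 0.11], [0, 0, 0], 1.5], [[3.07, -3.11, 0.13], [0, 0, 0], 1.5], [[3.82, -3.26, 0.16], [0, 0, 0], 1.5], [[4.59, -3.27, 0.18], [0, 0, 0], 1.5], [[5.34, -3.16, 0.2], [0, 0, 0], 1.5]]
```

>>> jog_arm(moves=[[[0.24,-0.72,0.02],[0,0,0],1.5],[[0.63,-1.38,0.04],[0,0,0],1.5],[[1.12,-1.97,0.07],[0,0,0],1.5],[[1.7,-2.46,0.09],[0,0,0],1.5],[[2.36,-2.84,0.11],[0,0,0],1.5],[[3.07,-3.11,0.13],[0,0,0],1.5],[[3.82,-3.26,0.16],[0,0,0],1.5],[[4.59,-3.27,0.18],[0,0,0],1.5],[[5.34,-3.16,0.2],[0,0,0],1.5]])

```text
time: 10.28
tcp_pos: [0.5116, -0.2998, 0.0855]
tool_rot: [-3.117, -0.367, -0.001]
force: [-2.8, 4.1, -0.3]
grip_width: 0.206
```

```bash
python3 hub.py; python3 arc.py .5098 -.3452 2 9 .2 x
```

```text
hub shift px (dx,dy,score) (0.0, 5.75, 0.737) net [247.6 207.7  34.2  55.2] top 180.1
t 10.3833 a0 85.32221821645194 r 0.045214789435746174 F [ 2.06  6.2  -0.18] z 0.0858252617945244
[[[0.66, 0.3, 0.02], [0, 0, 0], 1.5], [[1.28, 0.69, 0.04], [0, 0, 0], 1.5], [[1.82, 1.17, 0.07], [0, 0, 0], 1.5], [[2.29, 1.73, 0.09], [0, 0, 0], 1.5], [[2.65, 2.36, 0.11], [0, 0, 0], 1.5], [[2.91, 3.03, 0.13], [0, 0, 0], 1.5], [[3.06, 3.75, 0.16], [0, 0, 0], 1.5], [[3.09, 4.47, 0.18], [0, 0, 0], 1.5], [[3.0, 5.19, 0.2], [0, 0, 0], 1.5]]
```

>>> jog_arm(moves=[[[0.66,0.26,0.02],[0,0,0],1.5],[[1.28,0.65,0.04],[0,0,0],1.5],[[1.82,1.13,0.07],[0,0,0],1.5],[[2.29,1.7,0.09],[0,0,0],1.5],[[2.65,2.33,0.11],[0,0,0],1.5],[[2.91,3.0,0.13],[0,0,0],1.5],[[3.06,3.73,0.16],[0,0,0],1.5],[[3.09,4.46,0.18],[0,0,0],1.5],[[3.0,5.19,0.2],[0,0,0],1.5],[[3.0,5.19,0.2],[0,0,0],1.5]])

```text
time: 11.22
tcp_pos: [0.5544, -0.3488, 0.0849]
tool_rot: [3.116, 0.363, 0.007]
force: [5.8, -2.0, 0.9]
grip_width: 0.202
```

```bash
python3 hub.py; python3 look.py k;python3 arc.py .5098 -.3452 0 1 0
```

```text
hub shift px (dx,dy,score) (-0.5, 7.0, 0.935) net [263.1 208.2  31.6  56.6] top 179.9
{'time': np.float64(11.4167), 'tcp_pos': array([ 0.5544, -0.3487,  0.0854]), 'tool_rot': array([3.115 , 0.3629, 0.0072]), 'force': array([ 5.1426, -1.8891, -0.4512]), 'moment': array([-0.4505, -1.1173,  0.0278]), 'grip_width': np.float64(0.2029)}
handle (0.53, array([273.9, 200.6,   2.9,  17.6]))
bolt_turn (0.63, array([261.9, 207.9,  29.7,  52.5]))
tcp [274.17904114 207.17476786]
t 11.5167 a0 -4.508307828869246 r 0.04477793715047801 F [ 5.14 -2.42 -0.77] z 0.08555645270856589
[[[0.12, -0.33, 0.0], [0, 0, 0], 1.5]]
```

View pics/k.png

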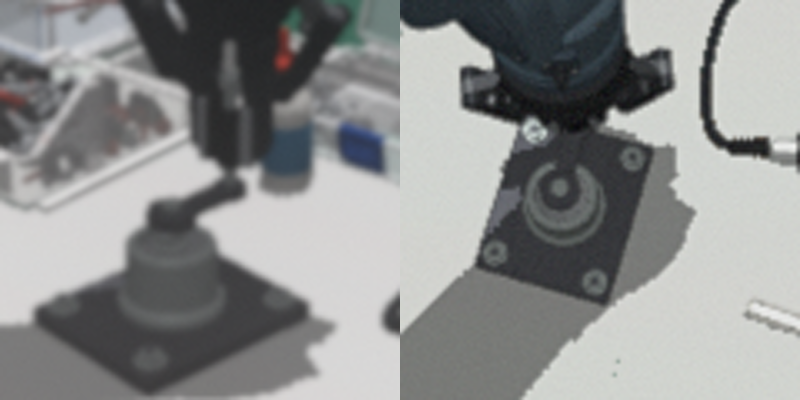

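>>> jog_arm(moves=[[[0.05,0,0.1],[0,0,0],1.5],[[0.05,0,0.2],[0,0,0],1.5],[[0.05,0,0.2],[0,0,0],1.5],[[0.05,0,0.2],[0,0,0],1.5],[[0.05,0,0.2],[0,0,0],1.5],[[0.05,0,0.2],[0,0,0],1.5]])

```text
time: 12.02
tcp_pos: [0.5545, -0.3481, 0.0833]
tool_rot: [3.116, 0.363, 0.006]
force: [5.5, -2.1, 0.0]
grip_width: 0.207
```

```bash
python3 hub.py; python3 look.py m
```

```text
hub shift px (dx,dy,score) (-0.5, 7.0, 0.935) net [263.4 210.9  27.5  53.1] top 184.3
{'time': np.float64(12.2167), 'tcp_pos': array([ 0.5545, -0.3481,  0.0833]), 'tool_rot': array([3.1156, 0.3632, 0.0061]), 'force': array([ 5.7863, -1.7094,  0.8787]), 'moment': array([-0.4252, -1.0743,  0.0188]), 'grip_width': np.float64(0.2037)}
handle (0.61, array([272.5, 201.6,   7.7,  18.8]))
bolt_turn (0.58, array([263.1, 209.2,  32. ,  56.4]))
tcp [273.95970828 208.09706185]
```

View pics/m_s.png

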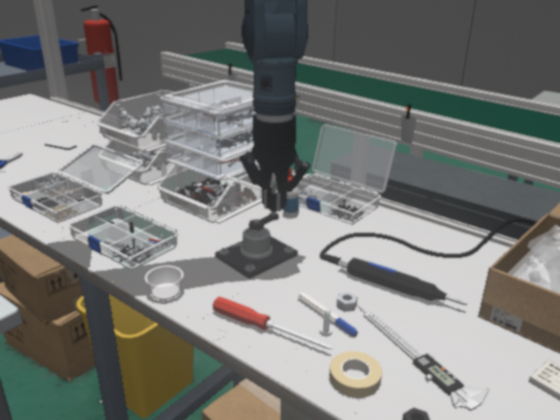

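Handle held, bolt sunk and still, cup (164,283), bottle (291,195), bolt (326,320) and nut (347,300) unmoved.

```bash
python3 -c "
from workcell import *
print(finish_job())"
```

```text
the job is handed in; nothing more can be done
None
```

I started the bolt in the thread and handed the job in at about 12 s of the 51 s allowed, still gripping the handle with the bolt standing still. No verdict is reported.

- **Backward:** I wound the crank about 120° anticlockwise, from pointing about −117° to +3° in world angles. I checked the picture after every step of about 9° over the range where the drop could come. The drop came between about −5° and +2°.
- **Forward:** I then wound it about 366° clockwise, following the bolt down about 15 mm.
- **Final checks:**
  - By eye, the crank hub sank in two roughly equal steps, about 8 mm at the drop and about 8 mm over the turn.
  - Two pictures at the end showed no further movement of the hub.
  - The side force on the handle stayed at about 6 N.
  - The oil bottle, cup, loose bolt and nut look unmoved.
- **Disagreement:** My automatic hub tracking gave uneven steps (2.75 px, then 4.5 px) at lower match scores. I therefore relied on the pictures for the two depths.
- **Height:** The handle measured about 4 mm lower than the stated 118 mm at first; the grip was not affected.

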